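Fish the sink strainer out of the gap with the bent rod

TASK

The little steel sink strainer has slid down the narrow gap between the drawer chest and the pipe boxing: take the bent rod from its fork on the rack, get its foot down behind the strainer, feel for the counter and rake the strainer out over the low joint strip, through the open end, so that it lies flat on the counter, wholly but only just outside the gap. Use only the rod on the strainer and work lightly, so as not to gouge the counter, the strip or the sides of the gap. Then hang the rod upright back in its fork as it was, and leave everything else as it stands.

Things in the scene. Friction and masses are not known exactly. Their poses are not given: they have to be found in the camera images.
- gap: the gap, 52 mm wide, 220 mm long, between a wooden drawer chest (+y side, 260 mm wide) and a cream pipe boxing (-y side, 70 mm wide), both 125 mm high. Its floor is the counter; top and near end (the mouth) are open, the far end is closed by a tiled upstand. Fixed, rigid. Origin: middle of the mouth on the counter; +x into the gap, z up; side walls at y = +26 and -26 mm, end wall at x = 220 mm
- strip (a point): low aluminium joint strip across the floor of the gap, rigid, 36 mm along the gap: 3.5 mm proud, flat top 8 mm, a 14 mm ramp on each side; point: middle of its flat top, 37 mm in from the mouth; axes as the gap's
- strainer: the dropped part: a flat perforated steel sink strainer disc, 32 mm across, 5 mm thick, about 50 g, lying flat on the counter in the gap between the strip and the end wall, with at least 60 mm free behind it; origin at the centre of its underside, z up
- rod: bent rod, 150 g, hanging upright. Origin: on its axis at the underside of its round collar (28 mm wide, 6 mm thick); z up, +x the way the foot points. Below: a tube 8 mm thick, 85 mm long, then a 6 mm shaft bent square into a level foot (grey vinyl), tip 37 mm from the axis. The shaft is as last drawn: the foot's underside is 145 to 170 mm below the origin; so find the counter by feel
- rod_handle (a point): middle of the rod's square wooden handle, 37 mm above the rod's origin; the handle is 20 x 20 mm, 62 mm tall, its faces looking along the rod's x and y; axes as the rod's
- rack: steel rack on a base plate 90 x 300 x 8 mm: a rail 184 mm up on two posts, carrying the fork for the rod and, 135 mm beside it, a sprung clip that grips a small steel sieve, whose handle reaches up to 237 mm. Origin under the centre of the base plate; the rail runs along y, the fork opens to -x. Fixed, rigid
- rack_seat (a point): where the hanging rod's origin sits: on top of the fork, 190 mm above the counter, midway between its prongs (8 mm wide, 6 mm thick), on which the collar rests. The slot is 14 mm wide, runs along the rack's x, is open to -x 30 mm from this point and closed 23 mm beyond it. To free the rod, raise it a little and draw it out to -x. Axes as the rack's
- table: the pale green melamine counter, top at z = 0
- kettle: compact steel travel kettle with black lid, base and handle, about 120 mm wide and 134 mm high; origin under its centre; a bystander
- funnel: grey hard silicone folding funnel standing mouth down, 92 mm across, 78 mm high; origin under its centre; a bystander
- bottle: empty amber glass bottle, 64 mm across, 170 mm high; origin under its centre; a bystander
- egg_cup: white ceramic egg cup, 48 mm across, 58 mm high, standing on top of the drawer chest; origin under its centre; a bystander
- mug: white ceramic mug, 80 mm across, 88 mm high; origin under its centre; a bystander
- brush: wooden scrubbing brush lying bristles down, 130 x 45 x 38 mm, on top of the drawer chest; origin under its centre; a bystander
Things that resemble listed ones, but are neither listed nor needed, are in the scene too. What is meant by the rod is not purple or red, and is the larger of those in its own colour.

How it is judged:
By the outcome, as a careful person would: the job done as asked, in the order asked, and still so for the second after the job is handed in, with the robot touching nothing.
It also fails if it takes over 64 s, if anything falls off the work surface, if the arm or the gripper's body presses on something with over 40 N, if the wrist force passes 120 N, or if a joint passes its speed limit or range.

ROBOT

A 6-joint arm with a two-finger parallel gripper is mounted at the origin on the work surface. World frame = base frame: x ahead of the robot, y to its left, z up, the work surface at z = 0. Lengths are in mm, angles in rad, forces in N, time in s.
With the tool pointing down it reaches from about 350 to 975 mm from the base axis. Payload 7.1 kg.
Tool frame: the origin (TCP) lies on the front face of the gripper's body, between the roots of the fingers; the fingertips stand 80 mm ahead of it and the grasp point (between the pads) lies 61 mm ahead of it (env.tips_ahead is the distance from the TCP to the fingertips, in mm); z points along the fingers, y is the line along which they close (so a half turn about z gives the same grasp; the last joint's range is limited). The gripper opens to 88 mm and grips with 3 to 60 N. Pads are 20 mm wide; open, the fingers measure 115 mm over their backs; the gripper's body (75 mm by 178 mm) begins 61 mm behind the grasp point.
Start: joints at [-1.182, 0.423, 1.63, -0, 1.089, -0.019], TCP at [247.885, -573.723, 302.675] pointing down, gripper open.
Joint ranges: [-3, 3], [-0.9, 2.11], [0.09, 2.58], [-1.31, 4.45], [0.11, 2.69], [-2.54, 2.54]. Speed limits (rad/s): [2.39, 2.39, 3.01, 3.14, 3.14, 3.14].

INTERFACE

Orientations are given as a unit quaternion [x, y, z, w].
In Python, from station import env, set_gripper, viewer, workorder gives the robot as it stands. Calls block until the motion is done:
- env.reach(position, orientation): joint-space move of the TCP to a pose.
- env.move_l(position, rot=None, rate=150, f_stop=None): straight line of the TCP; rot=None keeps the orientation; rate is the mean speed in mm/s. With f_stop (N) it stops when the force on the tool has changed by that much, and returns True; else False.
- env.move_joints(angles): joint-space move.
- set_gripper(opening): finger opening in mm; the grip force is fixed at half the most; returns when the fingers have stopped.
- env.hold(seconds).
- env.ik(position, orientation): joint angles nearest the present ones, or None.
- env.read_state(): the state.
- viewer.camera(name): name is "scene" or "top"; returns the picture (400x640x3 uint8, blue, green, red); there is no depth.
- viewer.camera_params(name): a dict with "fx", "fy", "cx", "cy" (pixels), "dist" ([k1, k2, p1, p2, k3] as OpenCV has them; the pictures are not rectified), "pose" (4x4, takes a point from camera to world coordinates). Camera axes: x right, y up, looking along -z (the intrinsics and any distortion apply to the point x, -y, -z); pixel columns grow to the right and rows downward; lengths in mm; the calibration is good to about 2 mm. A picture is of the moment at which its call begins. camera_params takes no time and is no camera call.
A pose or a line that the arm cannot do raises env.IKError and nothing moves.
- workorder.sign_off(): hands the job in; it is judged then, once.
The state is a dict: "time_s": time; "qpos": joint angles; "dq": joint speeds; "tau": joint torques, N m; "tool_pos": TCP position; "orientation": TCP orientation; "force": force on the tool from outside, world axes, zero at the start; "wrist_torque": the same for the moment, N m; "width": finger opening in mm; "grip_force": force on a finger pad.
Only numpy, scipy, OpenCV 4.12 (cv2) and the standard library are available. Lean on these libraries where they do the work, as an engineer would, in place of code of your own. Each camera call takes 0.05 s, during which the arm holds its last target. There are 200 camera calls.

## Working session

There is one attempt and no reset: what is moved stays moved. The work goes in short steps, each a Python script; the robot and the scene stay as the last script left them, time stands still between calls to the robot, and variables do not carry over. Pictures are saved under pics/ and viewed, at most 10 in all, crops included, and the job is handed in when it is done.

```bash
ls; mkdir -p pics; python3 - <<'E'
from station import env, viewer
import cv2
for n in("scene","top"):
    cv2.imwrite(f"pics/{n}0.png",viewer.camera(n)); 
    p=viewer.camera_params(n); print(n,p)
s=env.read_state(); print(s)
E
```

```text
pics
scene {'fx': 401.751426032927, 'fy': 401.751426032927, 'cx': 315.37162860045373, 'cy': 199.92315877650202, 'dist': array([0.00142111, 0.        , 0.        , 0.        , 0.        ]), 'pose': array([[ 8.71195779e-01, -4.33357022e-01,  2.30693751e-01,
         7.68008655e+02],
       [ 4.90887958e-01,  7.62386957e-01, -4.21657610e-01,
        -6.10259635e+02],
       [ 6.85037891e-03,  4.80591114e-01,  8.76918043e-01,
         1.21823607e+03],
       [ 0.00000000e+00,  0.00000000e+00,  0.00000000e+00,
         1.00000000e+00]])}
top {'fx': 426.4392923562742, 'fy': 426.4392923562742, 'cx': 318.84455587205076, 'cy': 203.2561810418071, 'dist': array([0.03180829, 0.        , 0.        , 0.        , 0.        ]), 'pose': array([[ 2.77620943e-02,  9.96311425e-01, -8.11961245e-02,
         3.65640032e+02],
       [-9.99607798e-01,  2.79689078e-02,  1.41061410e-03,
        -8.13348253e+01],
       [ 3.67637786e-03,  8.11251176e-02,  9.96697145e-01,
         1.50614375e+03],
       [ 0.00000000e+00,  0.00000000e+00,  0.00000000e+00,
         1.00000000e+00]])}
{'time_s': 0.1, 'qpos': array([-1.18202874e+00,  4.23787075e-01,  1.63056938e+00, -2.22256676e-05,
        1.08858266e+00, -1.89935774e-02]), 'dq': array([-0.00086491, -0.0022429 , -0.00158866, -0.00039911,  0.00075267,
        0.00042525]), 'tau': array([-3.28891447e-04, -5.45614672e+01, -2.74325109e+01,  6.45350944e-02,
        1.87878020e-02, -4.45037040e-05]), 'tool_pos': array([ 247.73017185, -573.40536299,  301.98257045]), 'orientation': array([ 9.79286981e-01,  2.02476061e-01, -1.33437971e-04, -6.59946767e-04]), 'force': array([ 0.92124362, -0.18092094, -0.86231188]), 'wrist_torque': array([-0.00958822, -0.00533484,  0.02759461]), 'grip_force': 0.0, 'width': 87.46852903751345}
```

View pics/scene0.png

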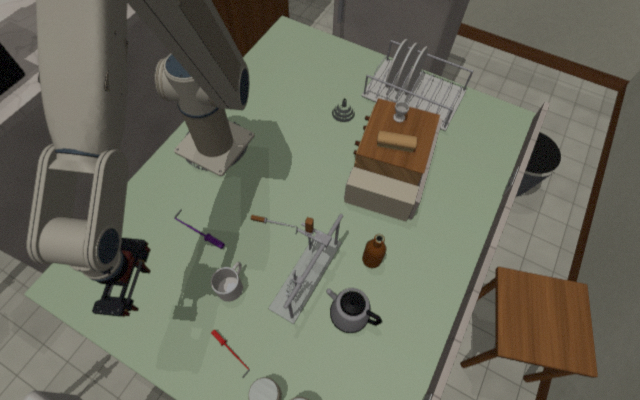

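View pics/top0.png

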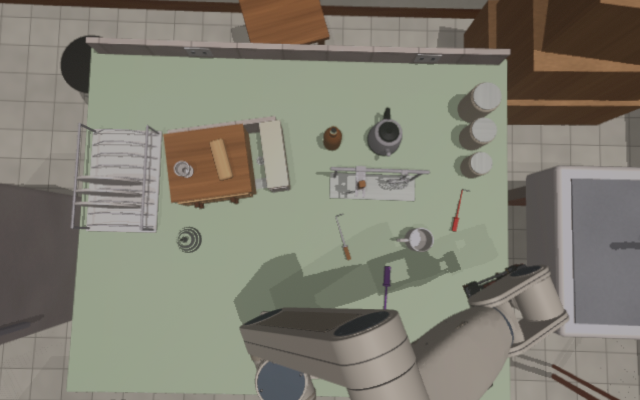

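The scene view shows the chest and boxing at about (395,160), the rack at (310,265) and the hanging rod at (309,225). In the top view the gap is at about (258,155) and the rod handle at (361,184). A smaller brown rod lies on the counter at (343,235) as a decoy. Next I'll enlarge these regions.

```bash
python3 - <<'E'
import cv2,numpy as np
t=cv2.imread("pics/top0.png");s=cv2.imread("pics/scene0.png")
def c(im,x,y,w,h,W,H): return cv2.resize(im[y:y+h,x:x+w],(W,H),interpolation=cv2.INTER_CUBIC)
a=np.hstack([c(t,235,110,66,50,400,300)*1,c(t,320,160,66,50,400,300)])
a=np.hstack([c(t,230,110,67,100,402,600),np.vstack([c(t,320,155,66,50,398,300),c(s,270,200,80,60,398,300)])])
cv2.imwrite("pics/m1.png",cv2.convertScaleAbs(a,alpha=1.3))
b=np.hstack([c(s,340,90,110,130,508,600)]);cv2.imwrite("pics/m2.png",cv2.convertScaleAbs(b,alpha=1.3))
E
```

```text
(no output)
```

View pics/m1.png

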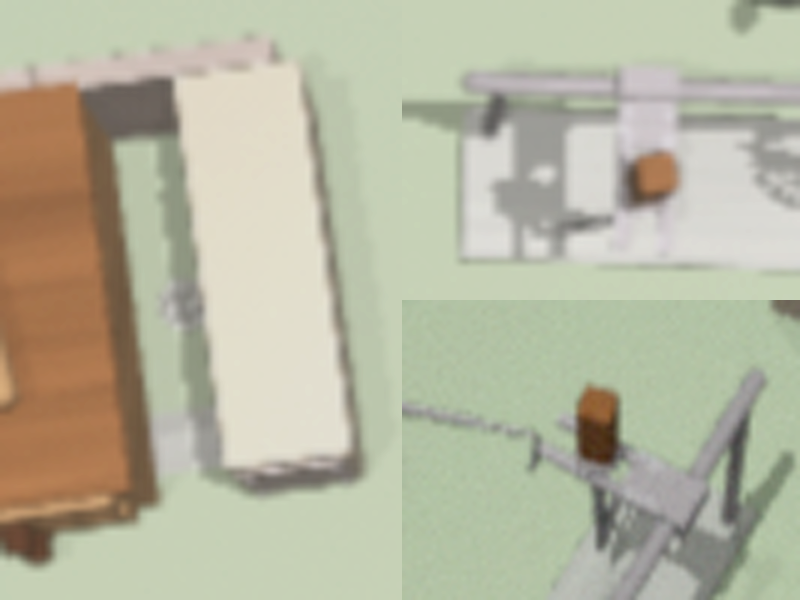

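View pics/m2.png

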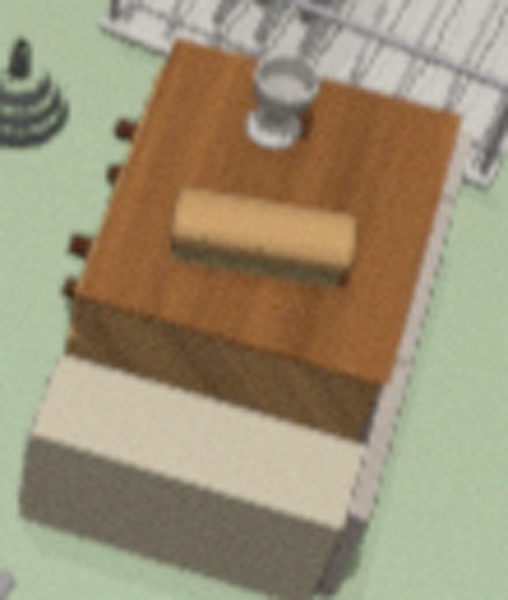

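Crop m1 shows three things:
- **Strainer:** about (185,303) in the crop, which is top pixel (261,160).
- **Strip:** about (185,440) in the crop.
- **Rod foot:** it runs left from (610,218) to (555,230), so it points roughly to world +y.

Crop m2 shows the chest and boxing tops clearly. Next I'll measure by mask.

```bash
cat > h.py <<'E'
import cv2,numpy as np
from station import env,set_gripper,viewer,workorder
def ray(n,uv):
    p=viewer.camera_params(n);K=np.array([[p['fx'],0,p['cx']],[0,p['fy'],p['cy']],[0,0,1]])
    q=cv2.undistortPoints(np.array(uv,float).reshape(-1,1,2),K,p['dist'])[:,0]
    d=np.c_[q[:,0],-q[:,1],-np.ones(len(q))]@p['pose'][:3,:3].T
    return p['pose'][:3,3],d
def plane(n,uv,z):
    o,d=ray(n,uv);return (o+d*((z-o[2])/d[:,2])[:,None])[:,:2]
def tri(a,b):
    oa,da=ray('top',a);ob,db=ray('scene',b);da=da[0];db=db[0]
    s=np.linalg.lstsq(np.c_[da,-db],ob-oa,rcond=None)[0]
    A=oa+s[0]*da;B=ob+s[1]*db;return (A+B)/2,np.linalg.norm(A-B)
def blob(m,x,y,w,h):
    """largest contour of mask m within a window, and its centroid"""
    z=np.zeros_like(m);z[y:y+h,x:x+w]=m[y:y+h,x:x+w]
    c=max(cv2.findContours(z,cv2.RETR_EXTERNAL,cv2.CHAIN_APPROX_NONE)[0],key=cv2.contourArea)
    f=np.zeros_like(m);cv2.drawContours(f,[c],-1,255,-1);ys,xs=np.nonzero(f&m)
    return c[:,0].astype(float),np.array([xs.mean(),ys.mean()]),len(xs)
E
python3 - <<'E'
from h import *
t=cv2.imread("pics/top0.png");s=cv2.imread("pics/scene0.png")
ht=cv2.cvtColor(t,cv2.COLOR_BGR2HSV);hs=cv2.cvtColor(s,cv2.COLOR_BGR2HSV)
print("boxing px",ht[150,272],"handle",ht[184,362],hs[225,309],hs[192,390],"green",ht[230,230],"base",ht[190,340])
br=lambda h:cv2.inRange(h,(2,90,25),(18,255,255))
ct,c1,n1=blob(br(ht),350,172,25,25);cs,c2,n2=blob(br(hs),299,212,22,25)
print("handle",c1,n1,c2,n2,tri(c1,c2),cv2.minAreaRect(plane('top',ct,250).astype(np.float32)))
cr=cv2.inRange(ht,(15,15,150),(30,70,255))
c,m,n=blob(cr,250,110,45,85);P=plane('top',c,125).astype(np.float32)
print("boxing",n,cv2.minAreaRect(P),cv2.boxPoints(cv2.minAreaRect(P)))
crs=cv2.inRange(hs,(10,15,120),(30,80,255))
c,m,n=blob(crs,335,150,100,70);P=plane('scene',c,125).astype(np.float32)
print("boxing scene",n,cv2.minAreaRect(P))
ba=cv2.inRange(ht,(0,0,140),(179,25,255));c,m,n=blob(ba,322,165,100,42);P=plane('top',c,8).astype(np.float32)
print("base",n,cv2.minAreaRect(P))
print("strainer",plane('top',[[260.8,160.5]],3),"foot bend,tip",plane('top',[[354.7,191.5],[345.6,193.4]],35))
# finer chest edge
w=cv2.inRange(ht,(5,80,60),(18,255,255));c,m,n=blob(w,160,115,98,95);P=plane('top',c,125).astype(np.float32)
print("chest",n,cv2.boxPoints(cv2.minAreaRect(P)))
E
```

```text
boxing px [ 25  27 173] handle [ 13 133 134] [ 14 183  64] [ 20  41 156] green [ 42  35 161] base [ 36  10 123]
handle [361.29268293 183.95121951] 41 [308.92783505 224.53608247] 97 (array([ 530.89180778, -209.78107672,  230.38706128]), np.float64(1.4664410892972903)) ((528.7726440429688, -206.54466247558594), (17.920591354370117, 17.89052391052246), 1.599039912223816)
boxing 1382 ((638.5283203125, 71.40967559814453), (221.12771606445312, 68.18769836425781), 9.597153663635254) [[523.82776   86.59317 ]
 [535.19604   19.359816]
 [753.2289    56.22618 ]
 [741.8606   123.45953 ]]
boxing scene 1543 ((632.4841918945312, 144.809814453125), (235.87989807128906, 224.79689025878906), 9.562267303466797)
base 1397 ((566.064453125, -299.57086181640625), (283.02667236328125, 121.26683044433594), 88.73171997070312)
strainer [[634.97620865 127.37116636]] foot bend,tip [[ 529.88203645 -206.6246246 ]
 [ 522.37290899 -175.21938458]]
chest 5959 [[438.99512  390.50482 ]
 [485.25     119.305176]
 [737.885    162.39368 ]
 [691.6301   433.59332 ]]
```

```bash
cat >> h.py <<'E'
from scipy.spatial.transform import Rotation as R
def quat(a):
    """tool down, closing axis (tool y) at yaw a (deg)"""
    a=np.radians(a);y=np.array([np.cos(a),np.sin(a),0]);z=np.array([0,0,-1.])
    return R.from_matrix(np.c_[np.cross(y,z),y,z]).as_quat()
E
python3 - <<'E'
from h import *
t=cv2.imread("pics/top0.png");s=cv2.imread("pics/scene0.png")
gt=cv2.cvtColor(t,cv2.COLOR_BGR2GRAY).astype(float)
hs=cv2.cvtColor(s,cv2.COLOR_BGR2HSV)
m=cv2.inRange(hs,(12,15,132),(30,70,255))
m[:,:]=cv2.morphologyEx(m,cv2.MORPH_OPEN,np.ones((3,3),np.uint8))
c,_,n=blob(m,340,160,85,50);P=plane('scene',c,125).astype(np.float32);print("boxing scene",n,cv2.minAreaRect(P),c.min(0),c.max(0))
# chest's gap-side top edge in scene, chest top colour
w=cv2.inRange(hs,(5,110,95),(18,255,255));w=cv2.morphologyEx(w,cv2.MORPH_CLOSE,np.ones((5,5),np.uint8))
c,_,n=blob(w,350,95,95,85);P=plane('scene',c,125).astype(np.float32);print("chest scene",n,cv2.boxPoints(cv2.minAreaRect(P)))
# rail, base plate edges in top: gradient rows per column, line fits
def rows(r0,r1,cols,sgn):
    out=[]
    for u in cols:
        g=sgn*np.diff(gt[r0:r1,u]);k=g.argmax();g=np.clip(g,0,None)[max(k-1,0):k+2];out.append((u,r0+max(k-1,0)+.5+(g*np.arange(len(g))).sum()/g.sum()))
    return np.array(out)
for name,z,a in(("rail far",184,rows(163,170,range(372,420),1)),("plate near",8,rows(195,203,range(334,412),-1))):
    p=plane('top',a,z);f=np.polyfit(p[:,1],p[:,0],1);r=p[:,0]-np.polyval(f,p[:,1]);k=abs(r)<3;f=np.polyfit(p[k,1],p[k,0],1);print(name,f,k.sum(),r.std())
# strainer outline: crop statistics along gap in floor coordinates
o=np.array([519.8,113.2]);th=np.radians(9.6);u=np.array([np.cos(th),np.sin(th)]);v=np.array([-u[1],u[0]])
ys,xs=np.mgrid[135:200,240:275];P=plane('top',np.c_[xs.ravel(),ys.ravel()],5)-o;g=np.c_[P@u,P@v]
sat=cv2.cvtColor(t,cv2.COLOR_BGR2HSV)[135:200,240:275,1].ravel()
for x in range(0,225,6):
    k=(abs(g[:,0]-x)<3)&(g[:,1]>-10)&(g[:,1]<12);print(x,int(sat[k].mean()),end='; ')
E
```

```text
boxing scene 1335 ((647.4420166015625, 70.58671569824219), (239.4373321533203, 92.44479370117188), 17.473569869995117) [348. 168.] [424. 203.]
chest scene 3647 [[466.76895 390.96295]
 [509.17093 135.6451 ]
 [734.57214 173.07867]
 [692.17017 428.39655]]
 ** On entry to DLASCL parameter number  4 had an illegal value
 ** On entry to DLASCL parameter number  4 had an illegal value
 ** On entry to DLASCL parameter number  4 had an illegal value
 ** On entry to DLASCL parameter number  4 had an illegal value
 ** On entry to DLASCL parameter number  5 had an illegal value
 ** On entry to DLASCL parameter number  4 had an illegal value<stdin>:15: RuntimeWarning: invalid value encountered in scalar divide
Traceback (most recent call last):
numpy.linalg.LinAlgError: SVD did not converge in Linear Least Squares
```

```bash
python3 - <<'E'
from h import *
t=cv2.imread("pics/top0.png");gt=cv2.GaussianBlur(cv2.cvtColor(t,cv2.COLOR_BGR2GRAY),(3,3),0).astype(float)
def rows(r0,r1,cols,sgn):
    return np.array([(u,r0+.5+(sgn*np.diff(gt[r0:r1,u])).argmax()) for u in cols])
for name,z,a in(("rail far",184,rows(163,170,range(372,420),1)),("rail far-",184,rows(163,170,range(372,420),-1)),("plate near",8,rows(195,203,range(334,412),-1))):
    p=plane('top',a,z);f=np.polyfit(p[:,1],p[:,0],1);print(name,f,(p[:,0]-np.polyval(f,p[:,1])).std())
o=np.array([519.8,113.2]);th=np.radians(9.5);u=np.array([np.cos(th),np.sin(th)]);v=np.array([-u[1],u[0]])
ys,xs=np.mgrid[120:200,240:275];P=plane('top',np.c_[xs.ravel(),ys.ravel()],5)-o;g=np.c_[P@u,P@v]
sat=cv2.cvtColor(t,cv2.COLOR_BGR2HSV)[120:200,240:275,1].ravel()
for x in range(0,225,5):
    k=(abs(g[:,0]-x)<3)&(g[:,1]>-8)&(g[:,1]<5);print(x,int(sat[k].mean()),end='; ')
env.move_l([247.7,-573.4,400],rate=200)
env.reach([530.5,-209,395],quat(13.4)); st=env.read_state();print(st['time_s'],st['qpos'])
im=viewer.camera('scene');cv2.imwrite('pics/s1.png',im)
E
```

```text
rail far [-1.31911779e-01  5.59434275e+02] 4.5436476069071325
rail far- [1.75414468e-02 5.98666475e+02] 0.9439972336470377
plate near [5.50644887e-03 5.12958312e+02] 2.581819858853922
0 32; 5 32; 10 33; 15 30; 20 14; 25 9; 30 9; 35 9; 40 10; 45 10; 50 15; 55 24; 60 35; 65 34; 70 35; 75 35; 80 36; 85 35; 90 35; 95 34; 100 25; 105 13; 110 12; 115 11; 120 12; 125 12; 130 17; 135 29; 140 35; 145 34; 150 33; 155 35; 160 35; 165 35; 170 35; 175 35; 180 34; 185 35; 190 35; 195 35; 200 34; 205 34; 210 35; 215 35; 220 30; 2.425 [-3.97506171e-01  2.48130881e-01  1.66021351e+00 -2.90870627e-04
  1.23337695e+00 -6.29751732e-01]
```

```bash
python3 - <<'E'
from h import *
print(plane('top',[[361,188]],190))
set_gripper(50)
print(env.move_l([530.5,-209,288],rate=100,f_stop=6))
set_gripper(0)
s=env.read_state();print(s['time_s'],s['width'],s['grip_force'],s['force'],s['tool_pos'],s['wrist_torque'])
p=s['tool_pos']
print(env.move_l([530.5,-209,298],rate=40,f_stop=8))
s=env.read_state();print(s['time_s'],s['width'],s['force'],s['tool_pos'])
t=viewer.camera('top');c=viewer.camera('scene')
a=cv2.resize(t[150:210,320:400],(400,300),interpolation=3);b=cv2.resize(c[195:265,265:345],(400,350),interpolation=3)
cv2.imwrite('pics/g.png',np.vstack([a,b]))
E
```

```text
[[ 524.0527995  -212.74799827]]
False
5.0167 19.8986208142413 30.000085830688477 [-0.45452665  0.01229435  1.48235131] [ 530.44920979 -209.03130758  288.08907812] [-0.04829724  0.04909796 -0.02209506]
False
5.4167 20.017990281022602 [ 0.32348369  0.87436533 -2.31471795] [ 530.621685   -209.0389298   298.33241136]
```

View pics/g.png

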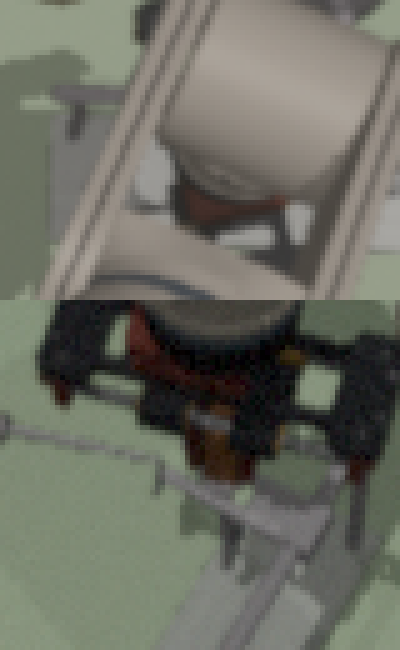

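The picture shows the handle gripped squarely at about (222,440), with the rod free of the fork's top. Next I'll draw it out and carry it above the gap.

```bash
cat >> h.py <<'E'
O=np.array([519.8,113.2]);TH=np.radians(9.5);U=np.array([np.cos(TH),np.sin(TH)]);V=np.array([-U[1],U[0]])
def gap(x,y,z): return np.r_[O+x*U+y*V,z]
E
python3 - <<'E'
from h import *
print(env.move_l([465.5,-207.9,298],rate=100,f_stop=6))
env.move_l([465.5,-207.9,440],rate=200)
env.reach(gap(158,-17.2,440),quat(9.5))
env.hold(.3)
s=env.read_state();print(s['time_s'],s['force'],s['tool_pos'],gap(158,-17.2,440))
t=viewer.camera('top');c=viewer.camera('scene');cv2.imwrite('pics/t2.png',t);cv2.imwrite('pics/s2.png',c)
a=cv2.resize(t[110:210,220:320],(400,400),interpolation=3);b=cv2.resize(c[80:230,330:480],(400,400),interpolation=3)
cv2.imwrite('pics/a2.png',np.hstack([a,b]))
E
```

```text
False
8.9333 [-0.19673591  0.30603015 -1.12456889] [678.42200878 121.47683181 440.31085951] [678.47194386 122.31340938 440.        ]
```

View pics/a2.png

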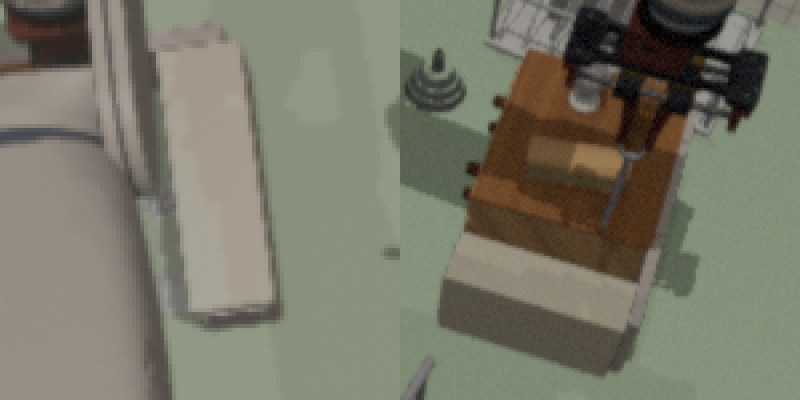

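Left (top view): the gap's far part is hidden by the arm. Right (scene view): the collar is at about full pixel (417,137), and the shaft's lower end is at about (407,163). I'll zoom in on this one.

```bash
python3 - <<'E'
from h import *
c=cv2.imread('pics/s2.png');cv2.imwrite('pics/z.png',cv2.convertScaleAbs(cv2.resize(c[125:175,390:440],(600,600),interpolation=cv2.INTER_NEAREST),alpha=1.4))
p=viewer.camera_params('scene');K=np.array([[p['fx'],0,p['cx']],[0,p['fy'],p['cy']],[0,0,1]])
T=np.linalg.inv(p['pose'])
def proj(X): q=T[:3,:3]@X+T[:3,3];return np.array([p['cx']+p['fx']*q[0]/-q[2],p['cy']+p['fy']*q[1]/q[2]])
tp=env.read_state()['tool_pos']
for n,X in(("collar top",tp-[0,0,92]),("collar bot",tp-[0,0,98]),("tube end",tp-[0,0,183]),("145",tp-[0,0,240]),("tip145",tp-[0,0,240]+np.r_[37*V,0]),("170",tp-[0,0,265]),("tip170",tp-[0,0,265]+np.r_[37*V,0])):
    q=proj(X);print(n,q.round(1),((q-[390,125])*12+6).round())
E
```

```text
collar top [416.7 134.2] [326. 116.]
collar bot [416.2 135.5] [320. 132.]
tube end [409.6 153.6] [241. 350.]
145 [405.6 164.5] [193. 480.]
tip145 [408.4 155.1] [227. 367.]
170 [403.9 169. ] [173. 534.]
tip170 [406.8 159.7] [207. 423.]
```

View pics/z.png

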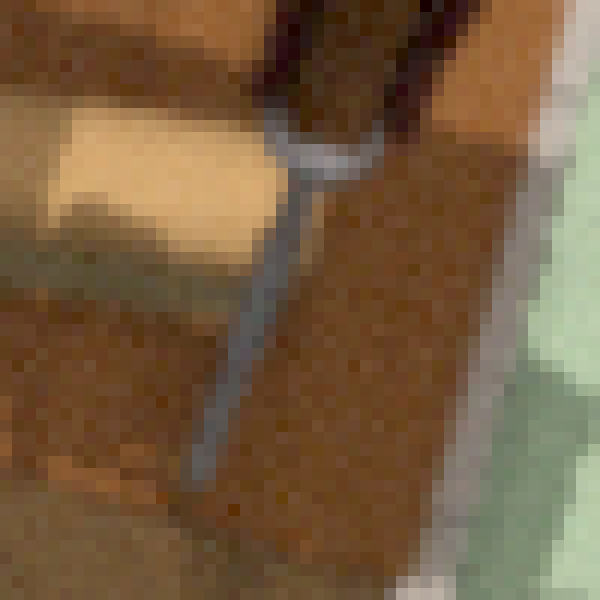

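The zoom shows the shaft within about 1 mm of where I predicted it, and the foot about 147 mm below the origin. It's safe to descend, feeling for the counter.

```bash
python3 - <<'E'
from h import *
print(env.move_l(gap(158,-16.6,278),rate=90,f_stop=5))
env.hold(.2);s=env.read_state();print(s['time_s'],s['force'],s['tool_pos'])
if abs(s['tool_pos'][2]-278)<3:
    print(env.move_l(gap(158,-16.6,236),rate=14,f_stop=2.0))
    s=env.read_state();print(s['time_s'],s['force'],s['tool_pos'],s['wrist_torque'])
E
```

```text
False
11.1833 [-0.16747788 -0.13188249 -1.46408922] [678.46971036 122.92295881 278.33163833]
True
13.35 [-0.61936533  0.10616215  5.15600314] [678.41571149 122.88739554 243.24684786] [-0.01024365 -0.03243374 -0.01458842]
```

```bash
python3 - <<'E'
from h import *
z0=243.2
for x,h,r in((158,.8,5),(140,.8,40),(90,.8,40),(66,.8,30),(52,3.1,25),(44,4.5,25)):
    hit=env.move_l(gap(x,-16.6,z0+h),rate=r,f_stop=7)
    s=env.read_state();print(x,hit,round(s['time_s'],2),s['force'].round(2),(s['tool_pos']-gap(x,-16.6,z0+h)).round(2))
    if hit: break
cv2.imwrite('pics/s3.png',viewer.camera('scene'));cv2.imwrite('pics/t3.png',viewer.camera('top'))
E
```

```text
158 False 13.91 [ 0.74  0.59 -1.21] [-0.34 -0.08 -0.55]
140 False 14.51 [ 0.1  -0.29 -0.98] [0.01 0.   0.23]
90 False 15.91 [-0.8  -0.69 -1.88] [ 0.16  0.03 -0.01]
66 False 16.86 [-0.27 -0.42 -0.98] [0.04 0.01 0.03]
52 False 17.57 [-0.07 -0.58 -1.29] [-0.05  0.02  0.07]
44 False 18.05 [-1.08 -0.11 -1.63] [-0.16 -0.02  0.05]
```

```bash
python3 - <<'E'
from h import *
z0=243.2
for x,h,r in((36,4.3,25),(30,3.5,25),(22,1.6,25),(16,.8,25),(-2.5,.8,25)):
    hit=env.move_l(gap(x,-16.6,z0+h),rate=r,f_stop=7)
    s=env.read_state();print(x,hit,round(s['time_s'],2),s['force'].round(2),(s['tool_pos']-gap(x,-16.6,z0+h)).round(2))
    if hit: break
c=viewer.camera('scene');t=viewer.camera('top');cv2.imwrite('pics/s4.png',c);cv2.imwrite('pics/t4.png',t)
a=cv2.resize(t[160:220,230:290],(400,400),interpolation=3);b=cv2.resize(c[130:220,310:400],(400,400),interpolation=3)
cv2.imwrite('pics/a4.png',cv2.convertScaleAbs(np.hstack([a,b]),alpha=1.3))
E
```

```text
36 False 18.62 [ 0.09 -0.2  -1.72] [-0.14 -0.01  0.03]
30 False 19.01 [-0.05  0.21 -0.67] [-0.19 -0.05 -0.01]
22 False 19.48 [-0.19  0.22 -1.13] [-0.15 -0.04  0.01]
16 False 19.88 [-0.38  0.31 -1.85] [-0.18 -0.03 -0.  ]
-2.5 False 20.77 [-0.42 -0.39 -1.11] [0.01 0.   0.  ]
```

View pics/a4.png

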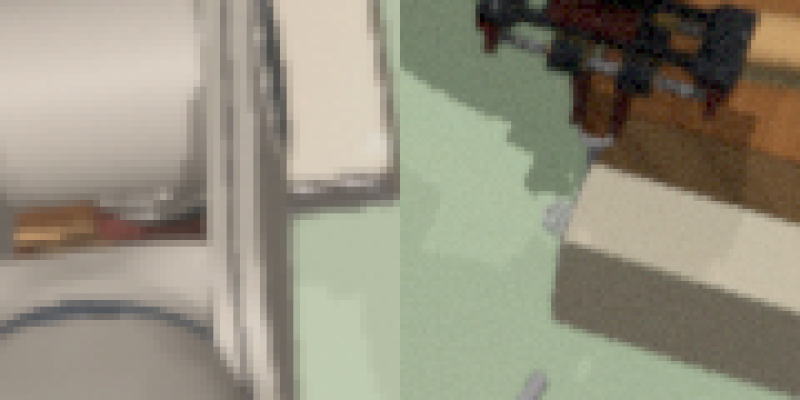

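Right half: the strainer lies at the mouth, at about crop (558,216), partly hidden behind the boxing. I'll measure how far out its leading edge is while the foot is still behind it.

```bash
python3 - <<'E'
from h import *
c=cv2.imread('pics/s4.png');h=cv2.cvtColor(c,cv2.COLOR_BGR2HSV)
print(h[170:188,338:352,1])
p=viewer.camera_params('scene');T=np.linalg.inv(p['pose'])
def proj(X): q=T[:3,:3]@X+T[:3,3];return np.array([p['cx']+p['fx']*q[0]/-q[2],p['cy']+p['fy']*q[1]/q[2]])
for x in(-16,-19,-22,-25):
    for y in(-6,0):
        q=np.array([proj(gap(x+16*np.cos(a),y+16*np.sin(a),z)) for a in np.linspace(0,6.28,60) for z in(0,5)]);print(x,y,"left",q[:,0].min().round(1),"top",q[:,1].min().round(1),"bottom",q[:,1].max().round(1))
E
```

```text
[[45 40 49 39 53 48 49 43 44 48 48 40 43 30]
 [42 46 38 50 43 43 43 49 43 46 44 44 33 36]
 [42 49 41 47 47 43 45 43 48 46 46 44 30 41]
 [40 44 44 40 41 38 37 36 40 46 40 37 29 36]
 [37 38 44 39 40 37 33 33 32 30 40 30 31 40]
 [40 41 40 40 39 30 22 18 24 24 23 29 40 43]
 [42 40 41 39 31 24 15 15 12 15 11 35 43 45]
 [39 40 40 34 17 16 13 14  9 13 16 35 42 46]
 [39 41 40 34 17 12 12  8 13 14 26 35 41 41]
 [42 42 39 36 16 10 12 13 10 13 33 44 41 42]
 [38 38 41 38 24 13 13  9 13 18 37 43 39 41]
 [42 39 39 40 33 20 13  9 11 27 40 42 41 41]
 [41 42 40 40 40 37 28 23 20 33 41 42 41 40]
 [38 42 44 42 43 37 38 29 24 39 36 44 41 40]
 [41 41 41 41 41 38 38 33 29 42 41 41 42 38]
 [39 43 43 43 37 43 42 35 35 39 53 47 46 39]
 [39 41 39 37 41 45 43 38 40 46 50 42 55 44]
 [39 41 39 41 38 43 43 35 39 47 49 52 46 39]]
-16 -6 left 342.8 top 174.7 bottom 183.1
-16 0 left 343.3 top 173.4 bottom 181.8
-19 -6 left 342.0 top 174.5 bottom 182.9
-19 0 left 342.5 top 173.1 bottom 181.5
-22 -6 left 341.2 top 174.2 bottom 182.6
-22 0 left 341.7 top 172.9 bottom 181.3
-25 -6 left 340.4 top 174.0 bottom 182.4
-25 0 left 340.9 top 172.6 bottom 181.0
```

```bash
python3 - <<'E'
from h import *
env.move_l(gap(4,-16.6,244.2),rate=25,f_stop=5)
print(env.move_l(gap(4,-16.6,400),rate=110,f_stop=6))
env.reach([465.5,-207.9,420],quat(13.4))
t=viewer.camera('top');cv2.imwrite('pics/t5.png',t)
print(env.move_l([465.5,-207.9,298.3],rate=130,f_stop=6))
env.hold(.2)
s=env.read_state();print(s['time_s'],s['force'],s['tool_pos'],s['width'])
cv2.imwrite('pics/a5.png',cv2.resize(t[140:220,240:380],(798,456),interpolation=3))
h=cv2.cvtColor(t,cv2.COLOR_BGR2HSV)
m=cv2.inRange(h,(0,0,0),(179,22,255));c,q,n=blob(m,250,185,30,25)
P=plane('top',np.r_[[q],c],3)-O;print(n,q,P[0]@U,P[0]@V,(P[1:]@U).min(),(P[1:]@U).max())
E
```

```text
False
False
25.3667 [ 0.19052168  0.41321651 -1.38873522] [ 465.77972607 -208.04498194  299.01231969] 19.985756333698884
67 [265.47761194 198.70149254] -21.811727155214946 -4.0244966714761885 -37.192340369223054 -7.565711294403942
```

View pics/a5.png

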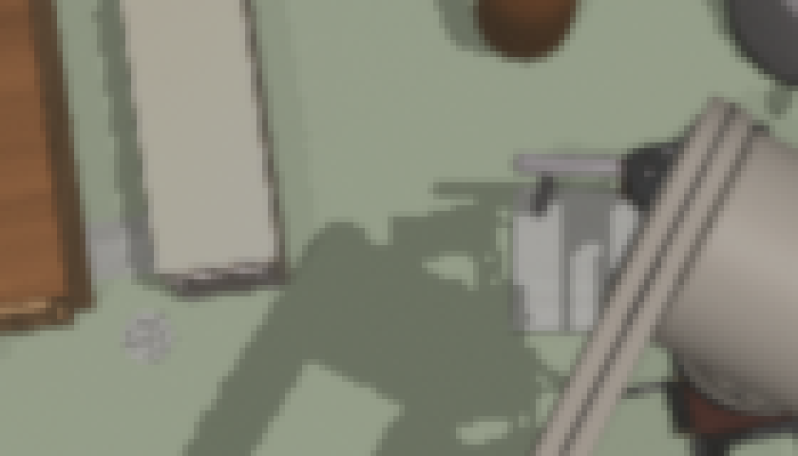

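The top view shows the strainer lying flat at crop (147,338). Its centre is at gap x of about -21.8, so its trailing edge is roughly 6 mm outside the mouth. Next I'll hang the rod back.

```bash
python3 - <<'E'
from h import *
hit=env.move_l([530.5,-209,298.3],rate=60,f_stop=5);s=env.read_state();print(hit,s['time_s'],s['force'],s['tool_pos'])
if not hit:
    env.hold(.2)
    hit=env.move_l([530.5,-209,286.5],rate=12,f_stop=1.8);s=env.read_state();print(hit,s['time_s'],s['force'],s['tool_pos'],s['wrist_torque'])
E
```

```text
False 26.6 [ 0.97334626 -0.18667466 -2.07729459] [ 530.1408028  -208.97612435  298.23263777]
True 27.5917 [-0.97808418 -0.25253302  3.78120228] [ 530.44517827 -208.94932843  288.03565727] [-0.04282311 -0.04529106  0.0079521 ]
```

```bash
python3 - <<'E'
from h import *
set_gripper(50);env.hold(.2)
env.move_l([530.5,-209,400],rate=100,f_stop=6)
env.reach([300,-480,400],quat(-45));env.hold(.5)
s=env.read_state();print(s['time_s'],s['force'])
c=viewer.camera('scene');t=viewer.camera('top');cv2.imwrite('pics/t6.png',t);cv2.imwrite('pics/s6.png',c)
br=lambda h:cv2.inRange(cv2.cvtColor(h,cv2.COLOR_BGR2HSV),(2,90,25),(18,255,255))
a=blob(br(t),350,172,25,25);b=blob(br(c),299,212,22,25);print(a[1:],b[1:],tri(a[1],b[1]))
cv2.imwrite('pics/a6.png',cv2.convertScaleAbs(np.hstack([cv2.resize(t[155:205,320:386],(400,300),interpolation=3),cv2.resize(c[200:260,270:350],(400,300),interpolation=3)]),alpha=1.3))
E
```

```text
31.5583 [0.39088619 0.82451345 0.57759552]
(array([361.14634146, 183.36585366]), 41) (array([309.17346939, 224.67346939]), 98) (array([ 532.17638092, -209.59503962,  230.68059255]), np.float64(2.5527019692174173))
```

View pics/a6.png

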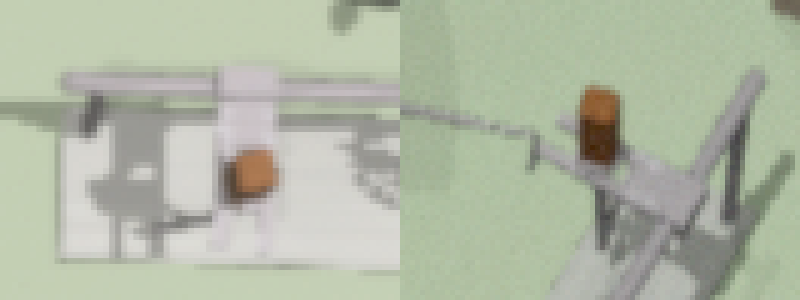

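The rod hangs upright in its fork within about 1.5 mm of where it started, with the foot pointing the same way. I'm handing in.

```bash
python3 -c "
from station import workorder
print(workorder.sign_off())"
```

```text
the job is handed in; nothing more can be done
None
```

The strainer lies flat on the counter about 6 mm outside the gap, the rod hangs upright back in its fork, and I handed the job in after about 32 s of the 64 s allowed; no verdict came back.

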